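# Hang the plate sealer on its balance arm and close the incubator

### The arm

A 7-joint arm with a two-finger parallel gripper is mounted at the origin on the work surface. World frame = base frame: x ahead of the robot, y to its left, z up, the work surface at z = 0. Lengths are in mm, angles in rad, forces in N, time in s.
With the tool pointing down it reaches from about 425 to 950 mm from the base axis. Payload 4.7 kg.
Tool frame: the origin (TCP) lies at the very end of the fingers, on their centre line; the grasp point (between the pads) lies 19 mm behind it; z points along the fingers, y is the line along which they close (so a half turn about z gives the same grasp; the last joint's range is limited). The gripper opens to 87 mm and grips with 3 to 60 N. Pads are 19 mm wide; open, the fingers measure 117 mm over their backs; the gripper's body (75 mm by 190 mm) begins 51 mm behind the grasp point.
Start: joints at [-1.276, 0.469, -0.049, 1.532, 0.024, 1.141, -0.082], TCP at [214.725, 639.955, 222.573] pointing down, gripper open.
Joint ranges: [-2.59, 2.59], [-0.33, 1.99], [-1.39, 1.29], [0.1, 2.45], [-1.04, 4.18], [0.21, 1.99], [-2.66, 2.66]. Speed limits (rad/s): [2.57, 2.57, 3.14, 3.14, 3.14, 3.14, 3.14].

### API

Orientations are given as a rotation vector (axis times angle).
In Python, from workcell import bot, viewer, hand_in gives the robot as it stands.
- The arm moves only by the shell command python3 -m inch 'ROWS'. ROWS is JSON, a list that holds one entry, the list of rows, each a list of 5 numbers: the opening, from -1 (shut) to 1 (fully open), so that 0 is half open, then the shift along the tool's x, y, z in m, then the turn about the tool's z in rad. A call has 1 to 5 rows; each row shifts and turns the commanded pose from where the row before left it, along the tool's axes as they then stand; what a row does not reach is not made up. A row lasts 1/12 s, in which the tool goes at most 41.7 mm and 7.16 degrees, less where a joint would pass 70% of its speed; a pose out of reach is approached as far as the arm can. A call with a gripper value outside its range is refused whole. The fingers move at their own pace and stop on an object; the grip force is fixed at half the most. Time passes only in rows, so rows that do not move let the fingers close. It gives the time, the measured TCP pose, the force, the opening and the grip force at its end, in the units of the state.
- bot.sense(): the state, without advancing time (a new reading comes with each control period).
- viewer.get_image(name): name is "scene" or "top" or "wrist"; returns a dict with "frame" (420x560x3 uint8, red, green, blue), "fx", "fy", "cx", "cy" (pixels), "R" (3x3) and "t" (3): a world point X has camera coordinates R X + t; the wrist camera has in their place "tool_from_camera" (4x4, takes a point from camera to tool coordinates, whose origin is the TCP and whose axes are the flange's). Camera axes: x right, y down, z forward; pixel columns grow to the right and rows downward; lengths in mm; the calibration is good to about 2 mm. A picture is of the moment at which its call begins: read the wrist's pose just before it. There is no depth.
- hand_in(): hands the job in; it is judged then, once.
Trained networks look in a picture, given as the dict that the camera call returned (one of the last four; its "shot" number tells which), for a name from the list of things; names that differ only in an ending like _2 or _b are one class to them, and where a whole thing is asked for, a point or a joint stands for the part that bears it (a point fixed in the world has none). Each returns a list of dicts, best first, with "p" (0 to 1); they miss things now and then, are a little off and sometimes report something else, mostly with a low value. They report only what shows in the picture. A call takes as long as a camera call. They do not tell look-alikes from the thing itself.
- viewer.find_in(picture, label): "bbox" ([left, top, right, bottom] in pixels, round what is visible of it).
- viewer.pinpoint(picture, label): "position" ([column, row] in pixels: a listed point, or the origin of a listed thing).
The state is a dict: "time": time; "joints": joint angles; "dq": joint speeds; "tau": joint torques, N m; "tool_pos": TCP position; "tool_rot": TCP orientation; "ft_force": force on the tool from outside, world axes, zero at the start; "ft_torque": the same for the moment, N m; "gripper_width": opening from 0.0 (shut) to 1.0 (fully open); "finger_force": force on a finger pad.
Only numpy, scipy, OpenCV 4.12 (cv2) and the standard library are available. Lean on these libraries where they do the work, as an engineer would, in place of code of your own. Each camera call takes 0.05 s, during which the arm holds its last target. There are 200 camera calls.

### The job

The plate in the incubator has just been sealed. Hang the hand sealer back on the balance arm by its handle, letting the spring take the weight slowly and letting go only once the arm has stopped sinking, so that the arm neither drops nor jumps; then lower the incubator's lid gently until it is fully shut. Leave the other things on the bench where they are.

Things in the scene. Friction and masses are not known exactly. Their poses are not given: they have to be found in the camera images.
- sealer: Hand sealer like a small flat iron, 0.5 to 0.7 kg, standing on the plate in the incubator. Flat platen 86 (x) x 128 (y) x 10 mm, housing on it up to 26 mm, a post at either end (20 mm in x; y = 51 to 63 mm on each side) and a black handle bar across their tops along y. Total height 103 mm. Origin: centre of the platen's underside; z up. Centre of mass straight below the bar's middle.
- sealer_bar (a point): Middle of the sealer's handle bar (centre of its section), 92 mm above the platen's underside. The bar is 130 mm long (y), 24 mm wide (x), 22 mm high. Below it is an open window between the posts, 102 mm wide (y) and 55 mm high. Axes as the sealer's.
- cradle: Level steel fork on the end of the spring-balanced arm. Origin: its lower pivot, 92 mm behind (+x) and 60 mm below the seat point. x along the arm to its column (28 mm thick, 205 mm high, round 170 mm foot, fixed, 210 to 220 mm further on), y across, z up. It begins to sink at about 2 N, then about 23 mm per newton; let go early, or pushed too deep, it springs quickly to its balance.
- cradle_seat (a point): Midway between the fork's two prongs, at the height of their upper side, where the middle of the bar's underside rests. 255 mm above the bench unloaded, 70 to 115 mm lower at rest under the sealer (by its weight); on the way it also moves up to 10 mm in -x. Axes as the cradle's. Prongs: round bars 10 mm thick, along x at y = 38 mm on each side; the bar lies across both, the fingers fit between.
- fork_mouth (a point): Middle of the cradle's open end, between the tips of the prongs: 34 mm from the seat in -x and 14 mm up (the prongs turn up here, tops 14 mm above the seat's level, ends 39 mm from the seat). Prongs are level from 23 mm in front of to 32 mm behind the seat and rise 3 mm to a cross-bar 75 mm behind it. The arm lies below and behind that.
- incubator: Plate incubator, white box with black deck, 215 mm wide (y), 250 mm deep, deck 75 mm high; the screen and keys slope down at its -x side. Origin: under the centre of the plate, at bench height. The plate's top is at 81 mm. It does not move.
- lid (a joint): Opening of the incubator's lid, rad: 0 fully shut on its stop, about 1.85 (leaning back a little past upright) at the start. A stiff friction hinge holds it wherever it is left; up to about 4 N at the front edge moves it.
- lid_hinge (a point): Middle of the lid's hinge axis, which runs along the incubator's y, 88 mm behind (+x) the plate's centre and 80 mm above the bench. Axes as the incubator's.
- lid_lip (a point): Tip of the grey lip (50 mm wide, 14 mm thick, 15 mm long) at the middle of the lid's front edge: 158 mm from the hinge axis and 18 mm to the outer side of it. The lid's white shell is 168 mm wide, ends 143 mm from the axis, and reaches from 2 mm inside to 27 mm outside of the axis (its outer face is the top when shut).
- tube_rack: Grey rack of small tubes, 70 x 150 x 49 mm; origin under its centre.
- tip_box: Pipette tip box, 84 x 124 x 67 mm; origin under its centre.
- plate_stack: Stack of three white plates, 86 x 128 x 48 mm; origin under its centre.
- reagent_bottle: Bottle with blue cap, 64 mm across, 145 mm high; origin under its centre.
- media_jar: Amber jar, 72 mm across, 95 mm high; origin under its centre.
- beaker: Glass beaker, 76 mm across, 95 mm high; origin under its centre.
- pipette: Pipette lying on the bench, 240 mm long along x, 26 mm high; origin under its middle.
There are look-alikes about, which are no part of the job. What is shaped like the sealer but blue, green or yellow is not meant.

How it is judged (in metres and radians):
On the way, in this order (a step that is already met when the one before it is completed fails the run):
1. still held, the sealer rests on the cradle and the sunken arm has come to rest under it (contact force between sealer and cradle above 3 N and contact force between the fingers and sealer above 0.2 N and height (world z) of cradle_seat below 0.215 m and linear speed of cradle below 0.02 m/s), for 0.2 s.
2. the sealer is let go and hangs still on the cradle (contact force between the fingers and sealer below 0.05 N and distance between sealer_bar and cradle_seat below 0.03 m and height (world z) of cradle_seat below 0.215 m and linear speed of sealer below 0.05 m/s), for 0.3 s.
3. the lid is fully shut (value of joint lid below 0.03 rad), for 0.2 s.
At the end, for the whole second after the job is handed in: The sealer hangs on the cradle by its handle bar (bar's middle within 30 mm of the seat point; 11 mm above it when seated), within 0.2 rad of upright and at rest (under 0.05 m/s), the arm sunk under it (seat 120 to 215 mm above the bench); the lid is shut (under 0.03 rad) (distance between sealer_bar and cradle_seat below 0.03 m and angle between sealer's own z axis and vertical below 0.2 rad and height (world z) of cradle_seat between 0.12 and 0.215 m and linear speed of sealer below 0.05 m/s and value of joint lid below 0.03 rad); the robot touches nothing.
It fails at once if the balance arm drops or jumps: the cradle moves faster than 17 cm/s (linear speed of cradle above 0.17 m/s).
It fails at once if the lid slams: faster than 1.5 rad/s (20 cm/s at its front edge) in the last 0.25 rad (value of joint lid below 0.25 rad and velocity of joint lid below -1.5 rad/s).
It fails at once if another thing on the bench is shifted more than 30 mm (distance of any of tube_rack, tip_box, plate_stack, reagent_bottle, media_jar, beaker, pipette from where it was at the start of the episode above 0.03 m).
It also fails if it takes over 69 s, if anything falls off the work surface, if the arm or the gripper's body presses on something with over 40 N, if the wrist force passes 120 N, or if a joint passes its speed limit or range.

## Working session

There is one attempt and no reset: what is moved stays moved. The work goes in short steps, Python scripts to look and compute and a shell command to move; the robot and the scene stay as the last step left them, time stands still between calls to the robot, and variables do not carry over. Pictures are saved under pics/ and viewed, at most 10 in all, crops included, and the job is handed in when it is done.

```bash
ls; mkdir -p pics; cat > h.py <<'E'
import numpy as np, cv2
from scipy.spatial.transform import Rotation as Ro
from workcell import bot, viewer
def shot(n):
    s=bot.sense(); p=viewer.get_image(n)
    if n=="wrist":
        T=np.array(p["tool_from_camera"]); Rw=Ro.from_rotvec(s["tool_rot"]).as_matrix()
        Rc=Rw@T[:3,:3]; c=Rw@T[:3,3]+np.array(s["tool_pos"])
    else:
        Rc=np.array(p["R"]).T; c=-Rc@np.array(p["t"])
    p["_R"]=Rc;p["_c"]=c
    return p
def ray(p,uv):
    d=p["_R"]@np.array([(uv[0]-p["cx"])/p["fx"],(uv[1]-p["cy"])/p["fy"],1]); return p["_c"],d/np.linalg.norm(d)
def atz(p,uv,z):
    c,d=ray(p,uv); return c+d*(z-c[2])/d[2]
def tri(*obs):
    A=np.zeros((3,3));b=np.zeros(3)
    for p,uv in obs:
        c,d=ray(p,uv);M=np.eye(3)-np.outer(d,d);A+=M;b+=M@c
    X=np.linalg.solve(A,b)
    e=[np.linalg.norm((np.eye(3)-np.outer(d,d))@(X-c)) for c,d in [ray(p,u) for p,u in obs]]
    return X,e
def proj(p,X):
    q=p["_R"].T@(np.array(X)-p["_c"]); return [p["fx"]*q[0]/q[2]+p["cx"],p["fy"]*q[1]/q[2]+p["cy"]]
def save(p,f): cv2.imwrite(f,cv2.cvtColor(p["frame"],cv2.COLOR_RGB2BGR))
E
python3 - <<'E'
from h import *
np.set_printoptions(precision=1,suppress=True)
s=bot.sense();print(s["time"],s["tool_pos"],s["tool_rot"],s["gripper_width"]); print(Ro.from_rotvec(s["tool_rot"]).as_matrix())
a=shot("scene");b=shot("top")
save(a,"pics/scene.png");save(b,"pics/top.png")
for l in ["sealer","sealer_bar","cradle","cradle_seat","fork_mouth","incubator","lid_hinge","lid_lip"]:
    for n,p in (("s",a),("t",b)):
        print(l,n,[(np.round(x["position"]).tolist(),round(x["p"],2)) for x in viewer.pinpoint(p,l)[:4]])
E
```

```text
pics
0.0 [214.6 639.4 221.5] [-0.5 -3.1  0. ] 1.0037934626870713
[[-0.9  0.3 -0. ]
 [ 0.3  0.9 -0. ]
 [-0.  -0.  -1. ]]
sealer s [([290.0, 193.0], 0.92), ([396.0, 263.0], 0.78), ([261.0, 162.0], 0.74), ([300.0, 256.0], 0.62)]
sealer t [([211.0, 286.0], 0.76), ([312.0, 244.0], 0.75), ([366.0, 236.0], 0.62), ([242.0, 210.0], 0.61)]
sealer_bar s [([258.0, 140.0], 0.96), ([291.0, 182.0], 0.93), ([399.0, 249.0], 0.84), ([300.0, 238.0], 0.83)]
sealer_bar t [([207.0, 284.0], 0.72), ([316.0, 243.0], 0.72), ([238.0, 208.0], 0.6), ([372.0, 239.0], 0.57)]
cradle s [([187.0, 144.0], 0.72), ([214.0, 136.0], 0.59)]
cradle t [([375.0, 166.0], 0.73)]
cradle_seat s [([213.0, 127.0], 0.58), ([241.0, 131.0], 0.45)]
cradle_seat t [([373.0, 190.0], 0.74)]
fork_mouth s [([218.0, 125.0], 0.59)]
fork_mouth t [([371.0, 193.0], 0.74), ([243.0, 209.0], 0.43)]
incubator s [([297.0, 272.0], 0.93)]
incubator t [([242.0, 211.0], 0.84)]
lid_hinge s [([282.0, 272.0], 0.69)]
lid_hinge t [([233.0, 188.0], 0.72), ([297.0, 202.0], 0.72)]
lid_lip s [([258.0, 260.0], 0.87), ([240.0, 134.0], 0.45)]
lid_lip t [([221.0, 167.0], 0.77)]
```

View pics/scene.png

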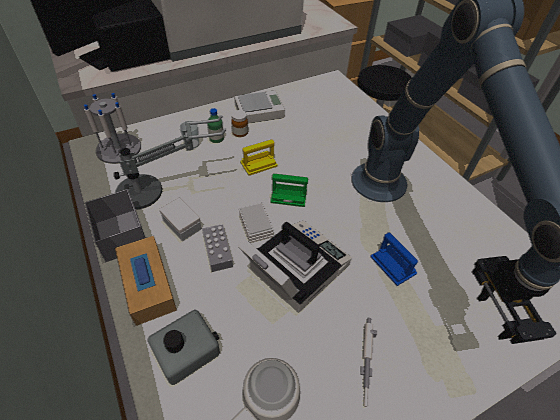

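View pics/top.png

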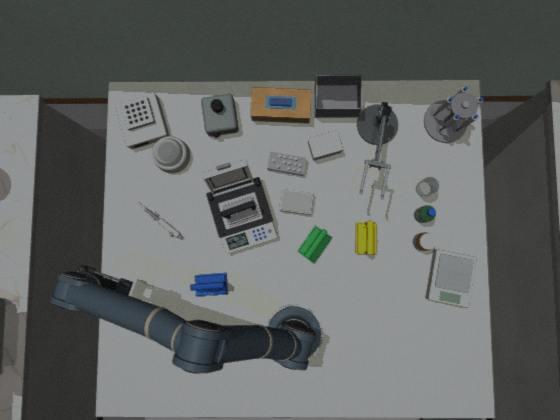

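The scene view shows the black sealer in the open incubator (bar about (300,238), top view (240,210)). The raised fork is at about (213,127) in scene and (373,190) in top, with its shadow beside it. Blue, green and yellow look-alikes also stand on the bench.

```bash
python3 - <<'E'
from h import *
np.set_printoptions(precision=1,suppress=True)
a=shot("scene");b=shot("top")
def near(p,l,uv):
    L=viewer.pinpoint(p,l); 
    return min(L,key=lambda x:np.hypot(*(np.array(x["position"])-uv)))["position"] if L else None
for l,u,v in [("sealer",(300,256),(242,210)),("sealer_bar",(300,238),(240,208)),("cradle",(187,144),(375,166)),("cradle_seat",(213,127),(373,190)),("fork_mouth",(218,125),(371,193)),("incubator",(297,272),(242,211)),("lid_hinge",(282,272),(233,188)),("lid_lip",(258,260),(221,167)),
 ("reagent_bottle",(213,127),(426,214)),("tube_rack",(217,245),(287,163)),("plate_stack",(255,225),(297,202))]:
    x=near(a,l,u);y=near(b,l,v); print(l,x,y,*tri((a,x),(b,y)))
print(a["_c"],b["_c"])
f=cv2.cvtColor(a["frame"],cv2.COLOR_RGB2BGR)[95:295,130:350];g=cv2.cvtColor(b["frame"],cv2.COLOR_RGB2BGR)[90:260,190:410]
f=cv2.resize(f,None,fx=1.8,fy=1.8*1.5,interpolation=3)[:540];g=cv2.resize(g,(396,540))
f=cv2.resize(f,(396,540))
cv2.imwrite("pics/c.png",np.hstack([f,g]))
E
```

```text
sealer [298.3, 254.7] [240.7, 211.6] [478.2 202.9  74.8] [np.float64(1.049800772033461), np.float64(1.0498007720334241)]
sealer_bar [300.6, 237.6] [236.1, 204.7] [489.7 211.6 181.1] [np.float64(4.523503688375512), np.float64(4.5235036883755635)]
cradle [186.4, 142.6] [373.1, 159.7] [ 651.8 -292.6  210.5] [np.float64(2.388322125208392), np.float64(2.3883221252083726)]Traceback (most recent call last):
  File "<stdin>", line 9, in <module>
  File "h.py", line 20, in tri
    c,d=ray(p,uv);M=np.eye(3)-np.outer(d,d);A+=M;b+=M@c
        ~~~^^^^^^
  File "h.py", line 14, in ray
    d=p["_R"]@np.array([(uv[0]-p["cx"])/p["fx"],(uv[1]-p["cy"])/p["fy"],1]); return p["_c"],d/np.linalg.norm(d)
                         ~~^^^
TypeError: 'NoneType' object is not subscriptable
```

```bash
python3 - <<'E'
from h import *
np.set_printoptions(precision=1,suppress=True)
a=shot("scene");b=shot("top")
def near(p,l,uv):
    L=viewer.pinpoint(p,l); 
    return min(L,key=lambda x:np.hypot(*(np.array(x["position"])-uv)))["position"] if L else uv
for l,u,v in [("cradle_seat",(213,127),(373,190)),("fork_mouth",(218,125),(371,193)),("incubator",(297,272),(242,211)),("lid_hinge",(282,272),(233,188)),("lid_lip",(258,260),(221,167)),
 ("reagent_bottle",(213,127),(426,214)),("tube_rack",(217,245),(287,163)),("plate_stack",(255,225),(297,202))]:
    x=near(a,l,u);y=near(b,l,v); print(l,x,y,*tri((a,x),(b,y)))
print(a["_c"],b["_c"])
f=cv2.cvtColor(a["frame"],cv2.COLOR_RGB2BGR)[95:295,130:350];g=cv2.cvtColor(b["frame"],cv2.COLOR_RGB2BGR)[90:290,190:410]
cv2.imwrite("pics/c.png",np.hstack([cv2.resize(f,(396,360),interpolation=3),cv2.resize(g,(396,360),interpolation=3)]))
E
```

```text
cradle_seat [215.3, 124.3] [370.3, 187.7] [ 544.6 -272.4  265.1] [np.float64(1.629224273037426), np.float64(1.6292242730374855)]
fork_mouth [221.6, 122.7] [376.3, 196.5] [ 515.  -295.9  246.5] [np.float64(0.7679513361079281), np.float64(0.7679513361079496)]
incubator [294.7, 271.2] [243.3, 208.9] [492.3 204.3  -6.3] [np.float64(4.1968218182866), np.float64(4.1968218182867565)]
lid_hinge [278.2, 273.1] (233, 188) [568.1 235.   81.3] [np.float64(2.1130173859383414), np.float64(2.1130173859382206)]
lid_lip [258.5, 260.3] [221.7, 165.4] [635.2 256.3 222. ] [np.float64(2.772836873536849), np.float64(2.772836873536823)]
reagent_bottle [212.5, 140.2] [417.4, 215.3] [ 478.6 -515.3   -7.4] [np.float64(12.122689344510261), np.float64(12.122689344510267)]
tube_rack [216.9, 249.8] [286.9, 165.1] [679.6  21.4  -4.9] [np.float64(2.757075919540995), np.float64(2.7570759195406493)]
plate_stack [255.3, 227.6] [297.6, 201.7] [524.4 -20.  -19.1] [np.float64(2.120264436273167), np.float64(2.120264436273121)]
[ 871.6  768.9 1080.1] [ 318.5    8.  1840.9]
```

View pics/c.png

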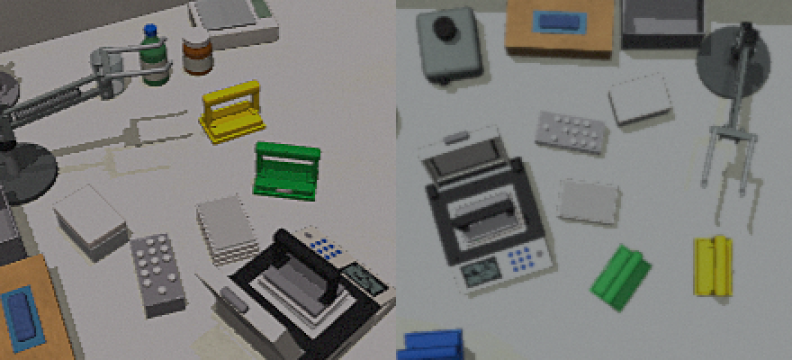

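The fork's prong tips sit at about (223,119) and (224,134) in scene and (362,194) and (386,197) in top. The incubator is yawed by about 20°. Next I'll take the arm over the incubator for a wrist view.

```bash
python3 - <<'E'
from h import *
s=bot.sense();R=Ro.from_rotvec(s["tool_rot"]).as_matrix();print(R.round(3).tolist())
p0=np.array(s["tool_pos"])
for t in ([470,150,420],):print(R.T@(np.array(t)-p0))
# fork tips and column foot from hand-read pixels
a=shot("scene");b=shot("top")
print(tri((a,(222.8,118.9)),(b,(362.2,193.9))),tri((a,(224.4,133.9)),(b,(385.6,197.2))),atz(b,(377.2,124.4),0))
p=shot("wrist");print(p["tool_from_camera"],p["fx"])
E
```

```text
[[-0.948, 0.318, 0.0], [0.318, 0.948, 0.0], [-0.0, 0.0, -1.0]]
[-397.87518495 -383.26655924 -197.46087442]
(array([ 522.4828385 , -240.24488423,  300.51879038]), [np.float64(6.333836739385679), np.float64(6.3338367393857355)]) (array([ 509.07890276, -337.80737164,  169.14373124]), [np.float64(13.500157910426788), np.float64(13.500157910426662)]) [ 846.16343238 -352.72749147    0.        ]
[[-6.57944617e-04 -9.59345801e-01 -2.82232531e-01  7.69254678e+01]
 [ 9.99999724e-01 -7.28478482e-04  1.44980939e-04  9.00995944e-01]
 [-3.44687181e-04 -2.82232358e-01  9.59346015e-01 -1.61559301e+02]
 [ 0.00000000e+00  0.00000000e+00  0.00000000e+00  1.00000000e+00]] 289.2438180485814
```

```bash
python3 -m inch '[[[1,0,0,-0.035,0],[1,-0.02,-0.02,-0.025,0],[1,-0.025,-0.024,-0.012,0],[1,-0.025,-0.024,-0.012,0],[1,-0.025,-0.024,-0.012,0]]]'
python3 -m inch '[[[1,-0.025,-0.024,-0.012,0],[1,-0.025,-0.024,-0.012,0],[1,-0.025,-0.024,-0.012,0],[1,-0.025,-0.024,-0.012,0],[1,-0.025,-0.024,-0.012,0]]]'
python3 -m inch '[[[1,-0.025,-0.024,-0.012,0],[1,-0.025,-0.024,-0.012,0],[1,-0.025,-0.024,-0.012,0],[1,-0.025,-0.024,0,0],[1,-0.025,-0.024,0,0]]]'
python3 -m inch '[[[1,-0.025,-0.024,0,0],[1,-0.025,-0.024,0,0],[1,0,0,0,0.11],[1,0,0,0,0.11],[1,0,0,0,0.11]]]'
python3 -m inch '[[[1,0,0,0,0.11],[1,0,0,0,0.11],[1,0,0,0,0.11],[1,0,0,0,0.11],[1,0,0,0,0.11]]]'
python3 -m inch '[[[1,0,0,0,0],[1,0,0,0,0]]]'
python3 - <<'E'
from h import *
np.set_printoptions(precision=1,suppress=True)
a=shot("wrist");save(a,"pics/w1.png")
for l in ["sealer","sealer_bar","incubator","lid_hinge","lid_lip"]:
    print(l,[(np.round(x["position"],1).tolist(),round(x["p"],2)) for x in viewer.pinpoint(a,l)[:4]])
print(a["_c"])
np.savez("w1.npz",R=a["_R"],c=a["_c"],k=[a[k] for k in("fx","fy","cx","cy")])
print(bot.sense()["joints"])
E
```

```text
time: 2.87
tool_pos: [276.0, 521.3, 319.4]
tool_rot: [0.505, 3.1, 0.001]
ft_force: [0.8, 0.0, -0.6]
gripper_width: 1.004
finger_force: 0.0
time: 3.28
tool_pos: [356.3, 367.2, 379.4]
tool_rot: [0.506, 3.1, 0.001]
ft_force: [0.8, -0.5, -0.8]
gripper_width: 0.999
finger_force: 0.0
time: 3.7
tool_pos: [437.0, 213.8, 415.8]
tool_rot: [0.506, 3.099, 0.003]
ft_force: [0.6, 0.8, 0.0]
gripper_width: 1.0
finger_force: 0.0
time: 4.12
tool_pos: [468.5, 153.1, 414.7]
tool_rot: [1.02, 2.971, 0.001]
ft_force: [0.0, -0.7, 0.0]
gripper_width: 0.998
finger_force: 0.0
time: 4.53
tool_pos: [468.2, 153.9, 414.7]
tool_rot: [-1.786, -2.585, -0.001]
ft_force: [0.2, -0.4, -0.0]
gripper_width: 0.999
finger_force: 0.0
time: 4.7
tool_pos: [468.2, 154.0, 414.6]
tool_rot: [-1.775, -2.592, -0.0]
ft_force: [0.4, 0.0, -0.6]
gripper_width: 1.001
finger_force: 0.0
sealer [([173.8, 331.4], 0.96), ([295.4, 147.1], 0.91), ([165.1, 13.4], 0.68), ([187.5, 247.8], 0.61)]
sealer_bar [([173.5, 273.0], 0.95), ([302.0, 155.3], 0.9)]
incubator []
lid_hinge [([346.3, 323.7], 0.2)]
lid_lip [([435.0, 164.4], 0.79), ([347.6, 326.1], 0.18)]
[441.  226.9 576.2]
[-0.7  0.   0.3  1.7 -0.   1.4 -0. ]
```

View pics/w1.png

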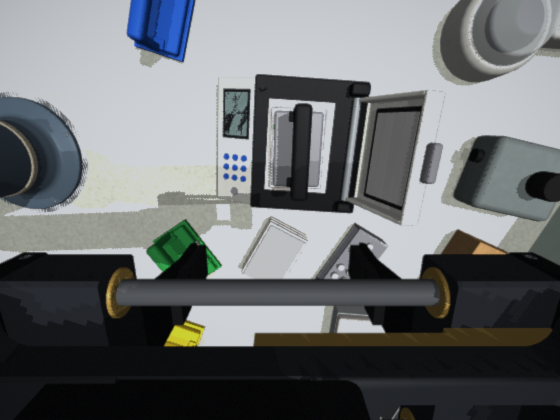

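The wrist view shows the black bar running from about (303,105) to (300,199), so it is nearly along image y. The lid lip is at (433,164).

```bash
python3 - <<'E'
from h import *
np.set_printoptions(precision=1,suppress=True)
a=shot("wrist")
# bar: dark blob inside the window, plus incubator deck outline
g=a["frame"][95:210,285:318].mean(2).astype(np.uint8)
n,lab,st,ce=cv2.connectedComponentsWithStats((g<45).astype(np.uint8))
i=1+np.argmax(st[1:,4]); pts=np.argwhere(lab==i)[:,::-1]+[285,95]
print(st[i]); (c,_,_)=(pts.mean(0),0,0); v=cv2.fitLine(pts.astype(np.float32),cv2.DIST_L2,0,.01,.01).ravel()
q1=c-v[:2]*30;q2=c+v[:2]*30
P1,P2=atz(a,q1,184),atz(a,q2,184);d=P2-P1;print(c,v,"bar yaw deg",np.degrees(np.arctan2(d[1],d[0])), atz(a,c,180))
sc=shot("scene")
x=[u for u in viewer.pinpoint(sc,"sealer_bar") if abs(u["position"][0]-300)<10 and abs(u["position"][1]-238)<12][0]["position"]
w=[u for u in viewer.pinpoint(a,"sealer_bar") if u["position"][0]>280][0]["position"]
print(x,w,tri((sc,x),(a,w)),atz(a,w,173))
l=viewer.pinpoint(a,"lid_lip")[0]["position"];ls=[u for u in viewer.pinpoint(sc,"lid_lip")][0]["position"]
print(ls,l,tri((sc,ls),(a,l)))
s=bot.sense();R=Ro.from_rotvec(s["tool_rot"]).as_matrix();print(R,s["tool_pos"],R.T@(atz(a,w,173)-s["tool_pos"]))
E
```

```text
[   0    9   33  106 1773]
[299.6 168.6] [  0.    1.  299.6 168.6] bar yaw deg -66.83618155914317 [488.6 187.7 180. ]
[299.6, 237.2] [299.6, 155.6] (array([482.9, 203.5, 168.4]), [np.float64(0.49909717612773874), np.float64(0.4990971761277825)]) [482.8 203.5 173. ]
[257.5, 259.4] [435.8, 165.3] (array([637.8, 253.5, 223.1]), [np.float64(1.9923648633024926), np.float64(1.9923648633024558)])
[[-0.4  0.9 -0. ]
 [ 0.9  0.4  0. ]
 [ 0.  -0.  -1. ]] [468.3 154.  414.5] [ 40.9  31.2 241.5]
```

```bash
python3 -m inch '[[[1,0.02,0.015,0.02,0.03],[1,0.021,0.016,0.02,0],[1,0,0,0.035,0],[1,0,0,0.035,0],[1,0,0,0.03,0]]]'
python3 -m inch '[[[1,0,0,0,0],[1,0,0,0,0]]]'
python3 - <<'E'
from h import *
np.set_printoptions(precision=2,suppress=True)
a=shot("wrist");save(a,"pics/w2.png")
for l in ["sealer","sealer_bar","lid_lip"]:
  for x in viewer.pinpoint(a,l)[:3]: print(l,x["position"],round(x["p"],2),atz(a,x["position"],173))
s=bot.sense();R=Ro.from_rotvec(s["tool_rot"]).as_matrix();print(R,s["tool_pos"],proj(a,[482.9,203.5,173]))
E
```

```text
time: 5.72
tool_pos: [482.7, 203.5, 272.4]
tool_rot: [-1.816, -2.563, 0.002]
ft_force: [-0.6, 0.7, -0.4]
gripper_width: 1.0
finger_force: 0.0
time: 5.88
tool_pos: [482.8, 203.0, 273.9]
tool_rot: [-1.817, -2.562, 0.004]
ft_force: [-0.2, 0.7, 0.1]
gripper_width: 1.002
finger_force: 0.0
sealer [275.8, 190.0] 0.84 [474.47 223.88 173.  ]
sealer [101.3, 14.3] 0.59 [298.38 311.66 173.  ]
sealer_bar [276.5, 211.3] 0.79 [481.82 204.73 173.  ]
lid_lip [483.4, 233.2] 0.89 [677.34 249.96 173.  ]
[[-0.33  0.94  0.  ]
 [ 0.94  0.33  0.  ]
 [ 0.    0.   -1.  ]] [484.7  203.68 277.02] [np.float64(277.1481424714924), np.float64(212.84245912038955)]
```

View pics/w2.png

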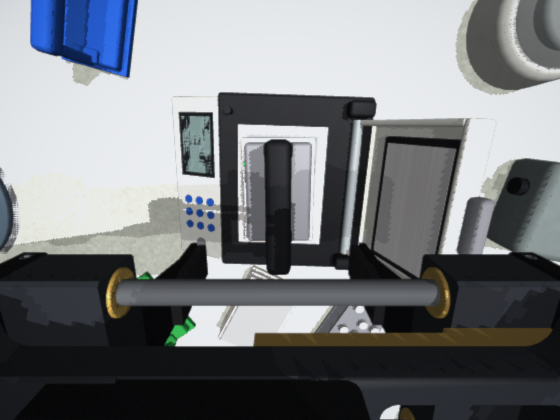

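The bar is at column 277, upright in the image and centred between the fingers, with its middle at (277,211). I'll descend and grip.

```bash
python3 -m inch '[[[1,0,0,0.03,0],[1,0,0,0.03,0],[1,0,0,0.03,0],[1,0,0,0.02,0],[1,0,0,0.01,0]]]'
python3 -m inch '[[[1,0,0,0,0],[-1,0,0,0,0],[-1,0,0,0,0],[-1,0,0,0,0],[-1,0,0,0,0]]]'
python3 -m inch '[[[-1,0,0,0,0],[-1,0,0,0,0],[-1,0,0,0,0],[-1,0,0,0,0],[-1,0,0,0,0]]]'
```

```text
time: 6.5
tool_pos: [482.8, 203.1, 153.4]
tool_rot: [-1.817, -2.562, 0.002]
ft_force: [-0.2, -0.1, 1.4]
gripper_width: 1.001
finger_force: 0.0
time: 6.92
tool_pos: [484.1, 203.6, 155.9]
tool_rot: [1.817, 2.562, 0.004]
ft_force: [0.5, 0.1, 0.3]
gripper_width: 0.78
finger_force: 0.0
time: 7.33
tool_pos: [483.3, 203.2, 154.5]
tool_rot: [-1.817, -2.563, 0.0]
ft_force: [0.8, -0.8, -0.2]
gripper_width: 0.404
finger_force: 0.0
```

```bash
python3 -m inch '[[[-1,0,0,0,0],[-1,0,0,0,0],[-1,0,0,0,0],[-1,0,0,0,0],[-1,0,0,0,0]]]'
python3 -m inch '[[[-1,0,0,-0.01,0],[-1,0,0,-0.02,0],[-1,0,0,-0.03,0],[-1,0,0,-0.03,0],[-1,0,0,-0.03,0]]]'
python3 -m inch '[[[-1,0,0,-0.02,0],[-1,0,0,-0.01,0],[-1,0,0,0,0],[-1,0,0,0,0]]]'
```

```text
time: 7.75
tool_pos: [482.9, 203.1, 154.4]
tool_rot: [-1.817, -2.562, 0.001]
ft_force: [-2.1, -0.4, 0.5]
gripper_width: 0.276
finger_force: 30.0
time: 8.17
tool_pos: [482.5, 202.6, 275.1]
tool_rot: [-1.818, -2.562, 0.003]
ft_force: [1.2, 0.6, -7.0]
gripper_width: 0.27
finger_force: 30.0
time: 8.5
tool_pos: [482.6, 202.9, 303.4]
tool_rot: [-1.817, -2.562, 0.003]
ft_force: [-1.0, -0.6, -6.9]
gripper_width: 0.268
finger_force: 30.0
```

The grip holds and the load reads about 6.9 N. Now I'll turn and carry the sealer to a spot in front of the fork.

```bash
python3 -m inch '[[[-1,0,0,0,0.08],[-1,0,0,0,0.11],[-1,0,0,0,0.11],[-1,0,0,0,0.11],[-1,0,0,0,0.09]]]'
python3 -m inch '[[[-1,-0.015,0,0,0],[-1,-0.03,0,0,0],[-1,-0.034,0,0,0],[-1,-0.034,0,0,0],[-1,-0.034,0,0,0]]]'
python3 -m inch '[[[-1,-0.034,0,0,0],[-1,-0.034,0,0,0],[-1,-0.034,0,0,0],[-1,-0.034,0,0,0],[-1,-0.034,0,0,0]]]'
python3 -m inch '[[[-1,-0.034,0,0,0],[-1,-0.034,0,0,0],[-1,-0.034,0,0,0],[-1,-0.034,0,0,0],[-1,-0.025,0,0,0]]]'
python3 -m inch '[[[-1,-0.012,0,0,0],[-1,0,0,0,0],[-1,0,0,0,0]]]'
python3 - <<'E'
from h import *
np.set_printoptions(precision=2,suppress=True)
a=shot("wrist");save(a,"pics/w3.png");sc=shot("scene");tp=shot("top")
for l in ["sealer_bar","cradle","cradle_seat","fork_mouth"]:
  for n,p in(("w",a),("s",sc),("t",tp)): print(l,n,[(np.round(x["position"],1).tolist(),round(x["p"],2),atz(p,x["position"],{"cradle":195,"cradle_seat":255,"fork_mouth":269,"sealer_bar":320}[l])) for x in viewer.pinpoint(p,l)[:3]])
s=bot.sense();R=Ro.from_rotvec(s["tool_rot"]).as_matrix();print(R,s["tool_pos"])
E
```

```text
time: 8.92
tool_pos: [481.9, 202.6, 301.7]
tool_rot: [-2.399, -2.027, 0.008]
ft_force: [0.8, 0.0, -6.5]
gripper_width: 0.273
finger_force: 30.0
time: 9.33
tool_pos: [457.5, 56.1, 302.3]
tool_rot: [-2.392, -2.034, 0.007]
ft_force: [1.2, -0.8, -6.2]
gripper_width: 0.271
finger_force: 30.0
time: 9.75
tool_pos: [429.6, -111.3, 302.7]
tool_rot: [-2.392, -2.033, 0.004]
ft_force: [0.3, 1.0, -7.0]
gripper_width: 0.277
finger_force: 30.0
time: 10.17
tool_pos: [403.0, -271.4, 303.0]
tool_rot: [-2.396, -2.03, 0.004]
ft_force: [0.0, 0.6, -6.6]
gripper_width: 0.273
finger_force: 30.0
time: 10.42
tool_pos: [402.4, -280.0, 302.9]
tool_rot: [-2.394, -2.029, 0.002]
ft_force: [0.4, 0.0, -7.2]
gripper_width: 0.277
finger_force: 30.0
sealer_bar w [([204.5, 30.7], 0.88, array([ 390.97, -157.25,  320.  ])), ([278.1, 268.5], 0.82, array([ 404.  , -276.52,  320.  ])), ([507.2, 34.8], 0.29, array([ 522.16, -180.83,  320.  ]))]
sealer_bar s [([253.1, 98.4], 0.92, array([ 400.56, -281.62,  320.  ])), ([290.8, 179.9], 0.75, array([472.79, 117.39, 320.  ])), ([399.9, 249.2], 0.66, array([351.86, 433.42, 320.  ])
[... 234 characters left out ...]
2.46, -300.82,  195.  ]))]
cradle s [([186.5, 143.0], 0.71, array([ 646.25, -307.62,  195.  ]))]
cradle t [([377.2, 162.3], 0.71, array([ 647.43, -311.38,  195.  ]))]
cradle_seat w []
cradle_seat s [([214.6, 125.6], 0.71, array([ 546.64, -280.79,  255.  ])), ([280.6, 273.7], 0.5, array([615.03, 332.95, 255.  ]))]
cradle_seat t [([370.6, 187.9], 0.63, array([ 543.86, -274.5 ,  255.  ]))]
fork_mouth w []
fork_mouth s [([223.3, 123.0], 0.91, array([ 520.7, -263.6,  269. ]))]
fork_mouth t [([373.6, 194.7], 0.66, array([ 517.88, -281.97,  269.  ])), ([376.5, 163.0], 0.32, array([ 630.15, -294.51,  269.  ]))]
[[ 0.16  0.99  0.  ]
 [ 0.99 -0.16  0.  ]
 [ 0.    0.   -1.  ]] [ 403.79 -280.32  304.52]
```

View pics/w3.png

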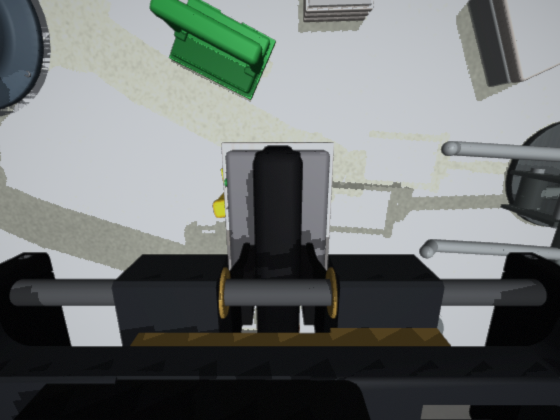

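The wrist view shows both prong tips, at (450,149) and (428,248), with the prongs running right to about (555,153) and (555,254). The sealer bar is upright at column 278.

```bash
python3 - <<'E'
from h import *
np.set_printoptions(precision=1,suppress=True)
a=shot("wrist")
s=bot.sense();R=Ro.from_rotvec(s["tool_rot"]).as_matrix();t=np.array(s["tool_pos"])
P=[atz(a,q,z) for q,z in (((450,149),264),((428,248),264),((490,150.5),250),((545,153),250),((490,251),250),((545,253.5),250))]
for p in P: print(p,R.T@(p-t))
m=(P[0]+P[1])/2; d=P[0]-P[1]; print("mid",m,R.T@(m-t),np.linalg.norm(d),"yaw",np.degrees(np.arctan2(d[1],d[0]))-90,"tool y yaw",np.degrees(np.arctan2(R[1,1],R[0,1])))
f=a["frame"][130:270,410:560];cv2.imwrite("pics/f.png",cv2.resize(cv2.cvtColor(f,cv2.COLOR_RGB2BGR),None,fx=4,fy=4,interpolation=3))
print(proj(a,t+R@[0,0,-19]), atz(a,(278,268.5),324))
E
```

```text
[ 531.3 -236.2  264. ] [ 64.2 118.7  40.5]
[ 515.1 -307.8  264. ] [ -9.  114.3  40.5]
[ 568.1 -244.4  250. ] [ 62.1 156.3  54.5]
[ 608.  -252.8  250. ] [ 60.3 197.1  54.5]
[ 571.4 -325.9  250. ] [-17.7 172.8  54.5]
[ 615.6 -335.4  250. ] [-19.9 217.9  54.5]
mid [ 523.2 -272.   264. ] [ 27.6 116.5  40.5] 73.34151268342865 yaw -12.760934196059765 tool y yaw -9.341516814574975
[np.float64(276.4099967909746), np.float64(276.23327937700435)] [ 405.4 -275.6  324. ]
```

View pics/f.png

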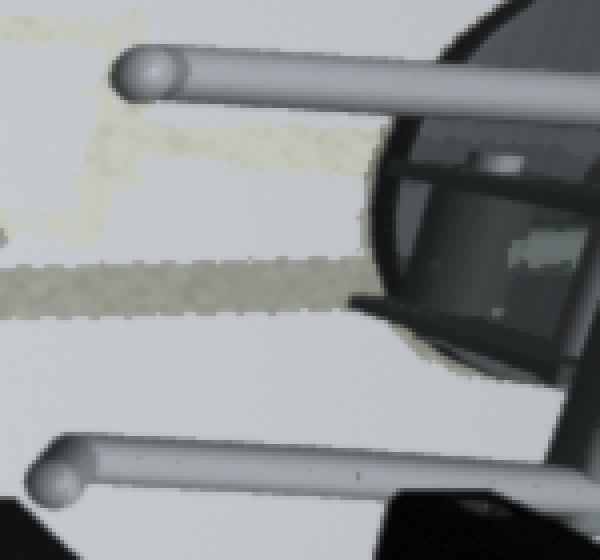

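```bash
python3 -m inch '[[[-1,0,0,0.005,0.06],[-1,0.01,0,0.01,0],[-1,0.015,0,0.01,0],[-1,0.006,0,0.003,0],[-1,0,0,0,0]]]'
python3 -m inch '[[[-1,0,0.01,0,0],[-1,0,0.015,0,0],[-1,0,0.015,0,0],[-1,0,0.005,0,0],[-1,0,0,0,0]]]'
python3 - <<'E'
from h import *
a=shot("wrist");print(bot.sense()["tool_pos"])
f=a["frame"][60:290,200:540];cv2.imwrite("pics/g.png",cv2.resize(cv2.cvtColor(f,cv2.COLOR_RGB2BGR),None,fx=2.3,fy=2.3,interpolation=3))
E
```

```text
time: 11.63
tool_pos: [410.6, -247.1, 275.0]
tool_rot: [-2.447, -1.964, 0.001]
ft_force: [0.1, 0.1, -7.3]
gripper_width: 0.271
finger_force: 30.0
time: 12.05
tool_pos: [456.3, -261.0, 276.8]
tool_rot: [2.453, 1.96, -0.002]
ft_force: [0.3, 0.8, -6.7]
gripper_width: 0.272
finger_force: 30.0
[ 454.72605518 -260.78030714  276.53909907]
```

View pics/g.png

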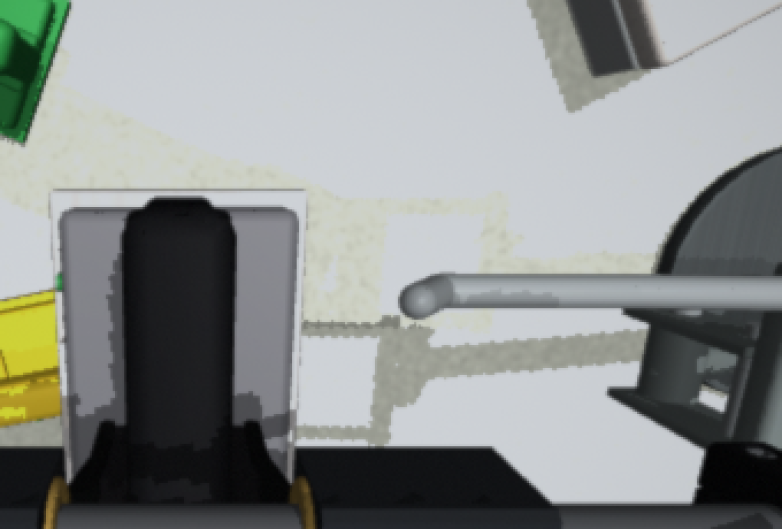

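The near prong runs level in the image with its tip at about (384,190), which puts it 38 mm to the side of the bar's middle as required. I'll slide in another 93 mm.

```bash
python3 -m inch '[[[-1,0,0.01,0,0],[-1,0,0.012,0,0],[-1,0,0.012,0,0],[-1,0,0.012,0,0],[-1,0,0.012,0,0]]]'
python3 -m inch '[[[-1,0,0.012,0,0],[-1,0,0.012,0,0],[-1,0,0.011,0,0],[-1,0,0,0,0],[-1,0,0,0,0]]]'
python3 -m inch '[[[-1,0,0,0.004,0],[-1,0,0,0.004,0],[-1,0,0,0.004,0],[-1,0,0,0.004,0],[-1,0,0,0.004,0]]]'
python3 -m inch '[[[-1,0,0,0.003,0],[-1,0,0,0.003,0],[-1,0,0,0.003,0],[-1,0,0,0.003,0],[-1,0,0,0.003,0]]]'
```

```text
time: 12.52
tool_pos: [511.7, -273.1, 276.5]
tool_rot: [-2.455, -1.961, -0.001]
ft_force: [0.4, -0.1, -5.8]
gripper_width: 0.274
finger_force: 30.0
time: 12.93
tool_pos: [545.1, -280.5, 276.1]
tool_rot: [-2.454, -1.96, 0.002]
ft_force: [-0.1, 0.6, -6.8]
gripper_width: 0.274
finger_force: 30.0
time: 13.35
tool_pos: [544.9, -280.4, 256.0]
tool_rot: [-2.454, -1.96, -0.0]
ft_force: [0.5, -0.4, -6.7]
gripper_width: 0.276
finger_force: 30.0
time: 13.77
tool_pos: [545.0, -280.7, 241.5]
tool_rot: [-2.455, -1.96, 0.0]
ft_force: [-1.0, 1.9, -3.5]
gripper_width: 0.274
finger_force: 30.0
```

Contact is made and the spring has started to take the weight. I'll lower slowly.

```bash
for i in 1; do python3 -m inch '[[[-1,0,0,0.003,0],[-1,0,0,0.003,0],[-1,0,0,0.003,0],[-1,0,0,0.003,0],[-1,0,0,0.003,0]]]' | egrep 'pos|ft'
python3 -m inch '[[[-1,0,0,0.003,0],[-1,0,0,0.003,0],[-1,0,0,0.003,0],[-1,0,0,0.003,0],[-1,0,0,0.003,0]]]'| egrep 'pos|ft'
python3 -m inch '[[[-1,0,0,0.003,0],[-1,0,0,0.003,0],[-1,0,0,0.002,0],[-1,0,0,0.001,0],[-1,0,0,0,0]]]'| egrep 'pos|ft'; done
```

```text
tool_pos: [545.1, -280.7, 226.3]
ft_force: [-2.1, 0.9, -3.1]
tool_pos: [545.1, -280.6, 211.2]
ft_force: [-1.8, 0.1, -2.6]
tool_pos: [545.1, -280.6, 202.2]
ft_force: [-2.0, 1.1, -2.1]
```

```bash
python3 -m inch '[[[-1,0,-0.001,0.003,0],[-1,0,-0.001,0.003,0],[-1,0,-0.001,0.003,0],[-1,0,-0.001,0.003,0],[-1,0,-0.001,0.003,0]]]' | egrep 'pos|ft'
python3 -m inch '[[[-1,0,0,0.003,0],[-1,0,0,0.003,0],[-1,0,0,0.003,0],[-1,0,0,0.002,0],[-1,0,0,0.001,0]]]'| egrep 'pos|ft'
python3 -m inch '[[[-1,0,0,0,0],[-1,0,0,0,0],[-1,0,0,0,0]]]'| egrep 'pos|ft'
```

```text
tool_pos: [541.6, -279.7, 187.8]
ft_force: [2.6, -1.3, -2.0]
tool_pos: [540.5, -279.5, 175.2]
ft_force: [3.0, -0.3, -2.3]
tool_pos: [540.4, -279.5, 175.6]
ft_force: [2.4, 0.0, -1.7]
```

```bash
python3 -m inch '[[[-1,0,0.001,0.002,0],[-1,0,0.001,0.003,0],[-1,0,0,0.003,0],[-1,0,0,0.003,0],[-1,0,0,0.003,0]]]' | egrep 'pos|ft'
python3 -m inch '[[[-1,0,0,0.003,0],[-1,0,0,0.002,0],[-1,0,0,0.001,0],[-1,0,0,0,0],[-1,0,0,0,0]]]'| egrep 'pos|ft'
python3 - <<'E'
from h import *
import time
a=shot("wrist")
print(np.mean([(shot("wrist"),bot.sense()["ft_force"])[1] for _ in range(6)],0))
E
```

```text
tool_pos: [541.4, -279.7, 160.7]
ft_force: [-1.4, 0.5, -0.7]
tool_pos: [542.1, -279.8, 155.4]
ft_force: [-1.0, 1.2, -1.5]
[-1.8730136   0.99565505 -0.32662161]
```

```bash
cat > m.py <<'E'
from h import *
f=[(viewer.get_image("wrist"),bot.sense())[1] for _ in range(8)]
print(np.mean([x["ft_force"] for x in f],0).round(2),np.mean([x["tool_pos"] for x in f],0).round(1))
E
python3 -m inch '[[[-1,0,-0.0005,0.002,0],[-1,0,0,0.002,0],[-1,0,0,0.002,0],[-1,0,0,0,0]]]' | egrep 'pos|ft'; python3 m.py
python3 -m inch '[[[-1,0,0,0.002,0],[-1,0,0,0.002,0],[-1,0,0,0.001,0],[-1,0,0,0,0]]]' | egrep 'pos|ft'; python3 m.py
```

```text
tool_pos: [542.8, -280.1, 149.5]
ft_force: [1.8, 0.0, -0.1]
[ 1.97  0.45 -0.09] [ 542.7 -280.   149.9]
tool_pos: [542.5, -280.1, 144.5]
ft_force: [4.8, -1.2, 0.4]
[ 4.7  -0.76  0.66] [ 542.1 -280.   144.6]
```

```bash
python3 -m inch '[[[-1,0,0,-0.002,0],[-1,0,0.0005,-0.001,0],[-1,0,0,0,0]]]' | egrep 'pos|ft'; python3 m.py
```

```text
tool_pos: [541.3, -279.8, 147.4]
ft_force: [2.5, 0.1, -1.2]
[ 1.15 -0.35 -0.22] [ 541.4 -279.8  147.1]
```

```bash
python3 -m inch '[[[-0.3,0,0,0,0],[0,0,0,0,0],[0.2,0,0,0,0],[0.2,0,0,0,0],[0.2,0,0,0,0]]]'
python3 -m inch '[[[0.2,0,0,0,0],[0.2,0,0,0,0],[0.2,0,0,0,0],[0.2,0,0,0,0],[0.2,0,0,0,0]]]'; python3 m.py
python3 - <<'E'
from h import *
np.set_printoptions(precision=1,suppress=True)
a=shot("wrist");sc=shot("scene");tp=shot("top")
f=a["frame"][60:300,130:540];cv2.imwrite("pics/k.png",cv2.resize(cv2.cvtColor(f,cv2.COLOR_RGB2BGR),None,fx=1.9,fy=1.9))
for l in ["sealer_bar","cradle_seat"]:
  for p in(sc,tp): print(l,[(np.round(x["position"],1),atz(p,x["position"],160)) for x in viewer.pinpoint(p,l)[:4]])
E
```

```text
time: 19.82
tool_pos: [542.1, -279.9, 147.4]
tool_rot: [-2.454, -1.96, 0.0]
ft_force: [0.6, 0.1, 0.5]
gripper_width: 0.55
finger_force: 0.0
time: 20.23
tool_pos: [542.3, -280.0, 147.5]
tool_rot: [-2.455, -1.96, -0.0]
ft_force: [0.1, -0.7, 0.6]
gripper_width: 0.6
finger_force: 0.0
[0.2  0.14 0.11] [ 542.3 -279.9  147.5]
sealer_bar [(array([399.3, 248.9]), array([243.3, 361.2, 160. ])), (array([290.3, 179.6]), array([389.7, -21.7, 160. ])), (array([220.2, 147.1]), array([ 536.7, -276.3,  160. ])), (array([257.2, 145.9]), array([ 414.7, -224.6,  160. ]))]
sealer_bar [(array([206. , 285.5]), array([197.5, 319.4, 160. ])), (array([373.7, 237.4]), array([ 372.6, -299.1,  160. ])), (array([365.9, 191.7]), array([ 543.1, -273.6,  160. ])), (array([313.4, 245.1]), array([344.6, -76. , 160. ]))]
cradle_seat [(array([215.4, 150.5]), array([ 558.8, -266.5,  160. ])), (array([192.4, 140.3]), array([ 613.2, -355.4,  160. ]))]
cradle_seat [(array([294.9, 203.2]), array([500.6,  -8.2, 160. ])), (array([365.5, 191.6]), array([ 543.5, -272.1,  160. ]))]
```

View pics/k.png

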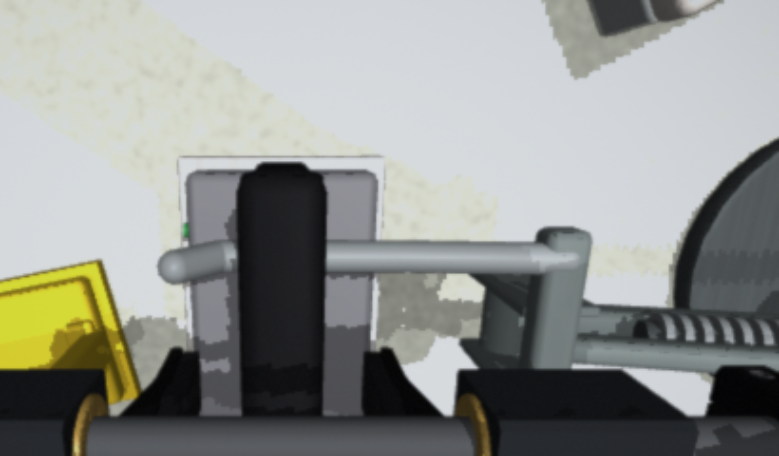

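The sealer hangs level on the prongs, with the near prong under the bar and the fingers open clear of it. I'll lift away, turn, close and go behind the lid.

```bash
python3 -m inch '[[[0.2,0,0,-0.005,0],[0.2,0,0,-0.007,0],[0.2,0,0,-0.01,0],[0.2,0,0,-0.015,0],[0.2,0,0,-0.02,0]]]' | egrep 'pos|ft'
python3 -m inch '[[[0.2,0,0,-0.03,0],[-1,0,0,-0.035,0],[-1,0,0,-0.035,0],[-1,0,0,-0.03,-0.11],[-1,0,0,0,-0.11]]]' | egrep 'pos|ft'
python3 -m inch '[[[-1,0,0,0,-0.11],[-1,0,0,0,-0.11],[-1,0,0,0,-0.12],[-1,0.015,0.01,0,0],[-1,0.025,0.015,0,0]]]' | egrep 'pos|ft'
python3 -m inch '[[[-1,0.029,0.018,0,0],[-1,0.029,0.018,0,0],[-1,0.029,0.018,0,0],[-1,0.029,0.018,0,0],[-1,0.029,0.018,0,0]]]' | egrep 'pos|ft'
python3 -m inch '[[[-1,0.029,0.018,0,0],[-1,0.029,0.018,0,0],[-1,0.029,0.018,0,0],[-1,0.029,0.018,0,0],[-1,0.029,0.018,0,0]]]' | egrep 'pos|ft'
python3 -m inch '[[[-1,0.029,0.018,0,0],[-1,0.029,0.018,0,0],[-1,0.029,0.018,0,0],[-1,0.029,0.018,0,0],[-1,0,0,0,0]]]'
python3 - <<'E'
from h import *
np.set_printoptions(precision=1,suppress=True)
s=bot.sense();R=Ro.from_rotvec(s["tool_rot"]).as_matrix();print(np.degrees(np.arctan2(R[1,1],R[0,1])),R.T@(np.array([667,267.5,190])-s["tool_pos"]))
sc=shot("scene");tp=shot("top")
f=lambda p,l,q:min(viewer.pinpoint(p,l),key=lambda x:np.hypot(*(np.array(x["position"])-q)))["position"]
for l,u,v in (("sealer_bar",(220,147),(366,192)),("cradle_seat",(217,150),(366,192))):
    x,y=f(sc,l,u),f(tp,l,v);print(l,x,y,tri((sc,x),(tp,y)))
E
```

```text
tool_pos: [541.8, -279.7, 205.1]
ft_force: [0.0, 0.3, 0.0]
tool_pos: [544.5, -282.4, 342.8]
ft_force: [0.6, -0.6, 0.9]
tool_pos: [551.2, -237.6, 336.1]
ft_force: [0.5, -0.1, 0.0]
tool_pos: [589.8, -66.1, 336.0]
ft_force: [1.4, 0.3, -0.3]
tool_pos: [626.8, 100.6, 336.0]
ft_force: [1.2, -0.1, 0.4]
time: 23.48
tool_pos: [655.5, 242.7, 334.0]
tool_rot: [-1.801, -2.57, -0.006]
ft_force: [-0.7, 1.4, -0.4]
gripper_width: 0.004
finger_force: 0.0
19.963246580376083 [ 18.7  19.1 144.2]
sealer_bar [218.2, 145.8] [367.8, 194.1] (array([ 537.5, -282.2,  161. ]), [np.float64(4.038861132266625), np.float64(4.038861132266536)])
cradle_seat [216.0, 150.8] [367.7, 197.1] (array([ 537.3, -290.6,  129.6]), [np.float64(11.955793431474811), np.float64(11.955793431475003)])
```

```bash
python3 -m inch '[[[-1,0.01,0.01,0.01,0],[-1,0.009,0.009,0.034,0],[-1,0,0,0.04,0],[-1,0,0,0.035,0],[-1,0,0,0.025,0]]]' | egrep 'pos|ft'
python3 -m inch '[[[-1,0,-0.008,0,0],[-1,0,-0.008,0,0],[-1,0,-0.008,0,0],[-1,0,-0.008,0,0],[-1,0,-0.005,0,0]]]' | egrep 'pos|ft'
python3 -m inch '[[[-1,0,-0.008,-0.003,0],[-1,0,-0.008,-0.003,0],[-1,0,-0.007,-0.003,0],[-1,0,-0.006,-0.003,0],[-1,0,-0.004,-0.003,0]]]' | egrep 'pos|ft'
```

```text
tool_pos: [666.3, 256.9, 186.0]
ft_force: [-0.1, 0.5, -0.6]
tool_pos: [636.7, 246.4, 196.8]
ft_force: [7.2, 2.4, 9.1]
tool_pos: [601.4, 233.7, 207.2]
ft_force: [2.0, 2.6, -1.4]
```

```bash
python3 -m inch '[[[-1,0,-0.008,0,0],[-1,0,-0.008,0,0],[-1,0,-0.008,0,0],[-1,0,-0.008,0,0],[-1,0,-0.007,0,0]]]' | egrep 'pos|ft'
python3 -m inch '[[[-1,0,-0.0074,0.002,0],[-1,0,-0.0074,0.002,0],[-1,0,-0.0074,0.002,0],[-1,0,-0.0074,0.002,0],[-1,0,-0.0074,0.003,0]]]' | egrep 'pos|ft'
python3 - <<'E'
from h import *
sc=shot("scene");print([(x["position"],x["p"]) for x in viewer.pinpoint(sc,"lid_lip")[:3]])
f=sc["frame"][120:330,180:430];cv2.imwrite("pics/l.png",cv2.resize(cv2.cvtColor(f,cv2.COLOR_RGB2BGR),None,fx=2.6,fy=2.6))
E
```

```text
tool_pos: [563.8, 220.2, 205.2]
ft_force: [2.6, 2.9, -0.7]
tool_pos: [529.0, 208.2, 193.9]
ft_force: [2.6, 1.4, 0.3]
[([298.0, 227.6], 0.74)]
```

View pics/l.png

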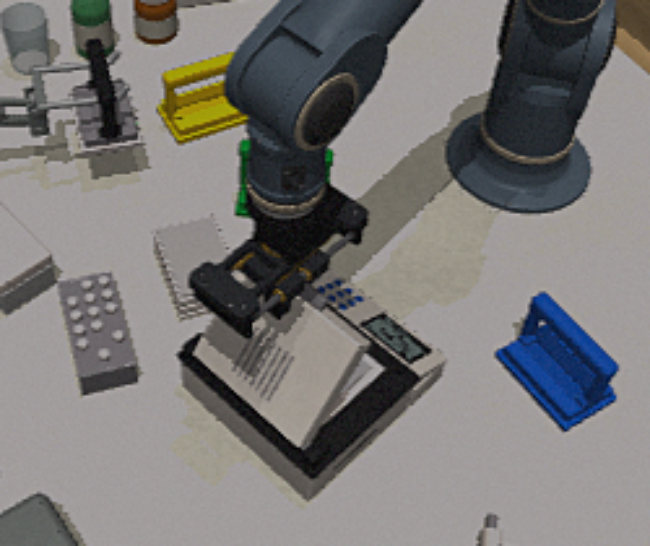

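The lid is at about 0.9 rad with the fingers on its outer face, and the sealer hangs undisturbed on the cradle. I'll carry on down.

```bash
python3 -m inch '[[[-1,0,-0.0062,0.0044,0],[-1,0,-0.0062,0.0044,0],[-1,0,-0.0062,0.0044,0],[-1,0,-0.0062,0.0044,0],[-1,0,-0.0062,0.0044,0]]]' | egrep 'pos|ft'
python3 -m inch '[[[-1,0,-0.0046,0.006,0],[-1,0,-0.0046,0.006,0],[-1,0,-0.0046,0.006,0],[-1,0,-0.0046,0.005,0],[-1,0,-0.0046,0.005,0]]]' | egrep 'pos|ft'
python3 -m inch '[[[-1,0,-0.0015,0.0035,0],[-1,0,-0.0015,0.0035,0],[-1,0,-0.0015,0.0035,0],[-1,0,-0.0015,0.0035,0],[-1,0,-0.0015,0.0035,0]]]' | egrep 'pos|ft'
python3 -m inch '[[[-1,0,-0.0015,0.0035,0],[-1,0,-0.0015,0.0035,0],[-1,0,-0.0015,0.0035,0],[-1,0,-0.0015,0.0025,0],[-1,0,0,0.002,0]]]' | egrep 'pos|ft'
```

```text
tool_pos: [500.2, 198.0, 171.9]
ft_force: [1.1, 1.0, 0.5]
tool_pos: [478.7, 190.4, 143.8]
ft_force: [1.5, 0.6, 0.1]
tool_pos: [471.9, 188.1, 126.7]
ft_force: [-0.8, -0.0, 1.6]
tool_pos: [465.9, 186.0, 111.6]
ft_force: [-0.3, -1.0, 1.0]
```

```bash
python3 -m inch '[[[-1,0,0,0.002,0],[-1,0,0,0.002,0],[-1,0,0,0.001,0],[-1,0,0,0.001,0],[-1,0,0,0,0]]]' | egrep 'pos|ft'
python3 -m inch '[[[-1,0,0,0.001,0],[-1,0,0,0.001,0],[-1,0,0,0,0],[-1,0,0,0,0]]]' | egrep 'pos|ft'
```

```text
tool_pos: [466.3, 186.1, 107.3]
ft_force: [-5.4, -2.2, 13.4]
tool_pos: [466.3, 186.1, 107.2]
ft_force: [-9.8, -3.6, 29.5]
```

Pressing now meets a hard stop at z = 107, so the lid is shut. I'll retreat upwards and check.

```bash
python3 -m inch '[[[-1,0,0,0,0],[-1,0,0,-0.004,0],[-1,0,0,-0.01,0],[-1,0,0,-0.03,0],[-1,0,0,-0.03,0]]]' | egrep 'pos|ft'
python3 -m inch '[[[-1,0,0,-0.03,0],[-1,0,0,-0.03,0],[-1,0,0,-0.02,0],[-1,0,0,0,0],[-1,0,0,0,0]]]' | egrep 'time|pos|ft'
python3 - <<'E'
from h import *
np.set_printoptions(precision=1,suppress=True)
a=shot("wrist");sc=shot("scene");tp=shot("top")
print([(x["position"],round(x["p"],2),atz(a,x["position"],98)) for x in viewer.pinpoint(a,"lid_lip")[:3]])
f=lambda p,l,q:min(viewer.pinpoint(p,l),key=lambda x:np.hypot(*(np.array(x["position"])-q)))["position"]
for l,u,v in (("sealer_bar",(220,147),(366,192)),("lid_lip",(310,270),(250,240))):
    x,y=f(sc,l,u),f(tp,l,v);print(l,x,y,tri((sc,x),(tp,y)))
E
```

```text
tool_pos: [465.5, 185.6, 178.2]
ft_force: [1.1, 0.4, 1.4]
time: 29.22
tool_pos: [466.9, 186.4, 259.1]
ft_force: [0.6, 0.4, -0.4]
[([238.1, 183.5], 0.7, array([420.4, 188.6,  98. ]))]
sealer_bar [220.4, 145.9] [366.6, 192.4] (array([ 537.9, -274. ,  168.1]), [np.float64(1.6680779421836618), np.float64(1.6680779421838134)])
lid_lip [311.4, 239.9] [244.9, 228.1] (array([416. , 182.3,  87.7]), [np.float64(5.026930739039179), np.float64(5.02693073903934)])
```

```bash
python3 -c "
from workcell import hand_in
print(hand_in())"
```

```text
the job is handed in; nothing more can be done
None
```

The sealer is hung on the sunken balance arm and let go, the incubator lid is shut on its stop, and I handed the job in at about 29 s; the hand-in call returned no verdict.

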